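# Find the full screw tin by heft

## Task

One of the three look-alike screw tins standing in the blue tray is full and the other two are part-used: heft them one at a time by lifting each a few centimetres straight up, in order from the tray's red end to its other end, and stand the lighter ones back upright in the tray. Then finish holding the heaviest tin up in the gripper, upright and still, with its underside at least 10 cm above the bench and touching nothing else; the program ends while still holding it. Keep all tins upright throughout and leave the carton, steel sleeve, screwdriver and red stock bin where they are.

Things in the scene. Friction and masses are not known exactly. Their poses are not given: they have to be found in the camera images.
- tray: shallow blue tray fixed to the bench, 150 mm (its x) by 400 mm (its y), 5 mm floor, rim 14 mm high and 5 mm thick, except the 30 mm high red end wall and red floor strip at its +y end; origin under its centre at bench level, z up. The tins stand on its floor in a row along y, near y = +120 mm (red end), 0 and -120 mm, each up to 12 mm off those places in x and y
- tin_a_center (a point): centre (half-way up) of one of three identical closed upright round screw tins, 56 mm diameter, 85 mm high, bare metal with a yellow band and a dark flat lid (lid as wide as the tin, does not come off); z along its axis. They differ only in weight, 0.2 to 0.9 kg: one, the full one, outweighs either other by at least 0.15 kg (the full one 0.7 kg or more, the others under 0.55 kg). Which place in the row each tin has changes
- tin_b_center (a point): centre (half-way up) of one of three identical closed upright round screw tins, 56 mm diameter, 85 mm high, bare metal with a yellow band and a dark flat lid (lid as wide as the tin, does not come off); z along its axis. They differ only in weight, 0.2 to 0.9 kg: one, the full one, outweighs either other by at least 0.15 kg (the full one 0.7 kg or more, the others under 0.55 kg). Which place in the row each tin has changes
- tin_c_center (a point): centre (half-way up) of one of three identical closed upright round screw tins, 56 mm diameter, 85 mm high, bare metal with a yellow band and a dark flat lid (lid as wide as the tin, does not come off); z along its axis. They differ only in weight, 0.2 to 0.9 kg: one, the full one, outweighs either other by at least 0.15 kg (the full one 0.7 kg or more, the others under 0.55 kg). Which place in the row each tin has changes
- carton_center (a point): centre of a cardboard carton 70 x 100 x 60 mm with a yellow patch, loose, beyond the tray; must not be moved
- sleeve_center (a point): centre of an upright steel sleeve, 48 mm outside diameter, 45 mm high, loose, beyond the tray; must not be moved
- driver_grip (a point): the handle of a red-handled screwdriver 200 mm long lying on the bench off the tray's red end; must not be moved
- stock_bin_center (a point): centre of a red open-fronted stock bin 150 x 100 x 75 mm, loose, off the tray's other end; must not be moved

How it is judged:
By the outcome, as a careful person would: the job done as asked, in the order asked, and still so for the second after the job is handed in, while the arm keeps its last pose, push and grip.
It also fails if it takes over 70 s, if anything falls off the work surface, if the arm or the gripper's body presses on something with over 40 N, if the wrist force passes 120 N, or if a joint passes its speed limit or range.

## Robot

A 6-joint arm with a two-finger parallel gripper is mounted at the origin on the work surface. World frame = base frame: x ahead of the robot, y to its left, z up, the work surface at z = 0. Lengths are in mm, angles in rad, forces in N, time in s.
With the tool pointing down it reaches from about 400 to 925 mm from the base axis. Payload 12.5 kg.
Tool frame: the origin (TCP) lies midway between the tips of the shut fingers; the grasp point (between the pads) lies 19 mm behind it (env.tcp_to_grasp is the distance from the TCP to the grasp point, in mm); z points along the fingers, y is the line along which they close (so a half turn about z gives the same grasp; the last joint's range is limited). The gripper opens to 95 mm and grips with 3 to 60 N. Pads are 20 mm wide; open, the fingers measure 119 mm over their backs; the gripper's body (75 mm by 180 mm) begins 59 mm behind the grasp point.
Start: joints at [-1.455, 0.491, 1.559, -0, 1.092, -0.106], TCP at [137.513, -609.705, 184.761] pointing down, gripper open.
Joint ranges: [-3.1, 3.1], [-0.84, 2.19], [0.05, 2.79], [-1.13, 4.28], [0.06, 2.93], [-2.69, 2.69]. Speed limits (rad/s): [2.22, 2.22, 2.79, 3.14, 3.14, 3.14].

## Interface

Orientations are given as [roll, pitch, yaw] about the fixed x, y, z axes, in that order (R = Rz(yaw) Ry(pitch) Rx(roll)).
In Python, from cell import env gives the robot as it stands. The module is installed in compiled form; this text tells all that it offers.
- The arm moves only by the tool step_arm, never from a script. Its argument "plan" is a list that holds one entry, the list of rows, each a list of 5 numbers: the shift along the tool's x, y, z in mm, then the turn about the tool's z in degrees, then the opening, from -1 (shut) to 1 (fully open). A call has 1 to 8 rows; each row is the pose to reach, as a shift and turn from the pose commanded when the call began, along the tool's axes at that moment; what a row does not reach only later rows make up. A row lasts 1/12 s, in which the tool goes at most 41.7 mm and 7.16 degrees, less where a joint would pass 70% of its speed; a pose out of reach is approached as far as the arm can. A call with a gripper value outside its range is refused whole. The fingers move at their own pace and stop on an object; the grip force is fixed at half the most. Time passes only in rows, so rows that repeat a pose let the fingers close. It gives the time, the measured TCP pose, the force, the opening and the grip force at its end, in the units of the state.
- env.state(): the state, without advancing time (a new reading comes with each control period).
- env.read_camera(name): name is "scene" or "top" or "wrist"; returns the picture (480x640x3 uint8, blue, green, red); there is no depth.
- env.get_calibration(name): a dict with "K" (3x3 intrinsics, pixels), "extrinsics" (4x4, takes a point from world to camera coordinates). Camera axes: x right, y up, looking along -z (the intrinsics and any distortion apply to the point x, -y, -z); pixel columns grow to the right and rows downward; lengths in mm; the calibration is good to about 2 mm. A picture is of the moment at which its call begins: read the wrist's pose just before it. get_calibration takes no time and is no camera call; for the wrist camera it gives the pose at the moment of the call.
- env.job_done(): hands the job in; it is judged then, once.
The state is a dict: "t": time; "joints": joint angles; "qvel": joint speeds; "tau": joint torques, N m; "eef_pos": TCP position; "tcp_rot": TCP orientation; "ft_force": force on the tool from outside, world axes, zero at the start; "moment": the same for the moment, N m; "opening": opening from 0.0 (shut) to 1.0 (fully open); "grip_force": force on a finger pad.
Only numpy, scipy, OpenCV 4.12 (cv2) and the standard library are available. Lean on these libraries where they do the work, as an engineer would, in place of code of your own. Each camera call takes 0.05 s, during which the arm holds its last target. There are 200 camera calls.

## Working session

There is one attempt and no reset: what is moved stays moved. The work goes in short steps, Python scripts to look and compute and a tool call to move; the robot and the scene stay as the last step left them, time stands still between calls to the robot, and variables do not carry over. Pictures are saved under pics/ and viewed, at most 10 in all, crops included, and the job is handed in when it is done.

Besides the shell and the picture viewer there is one more tool, called after "Request:" in YAML: its name, and indented under it one key for each argument. step_arm: Moves the arm, as the interface text tells. Its arguments: {"type":"object","properties":{"plan":{"type":"array"}},"required":["plan"]}

```bash
mkdir -p pics
python3 - <<'E'
from cell import env
import cv2,numpy as np
s=env.state();print({k:np.round(v,3).tolist() for k,v in s.items()})
a=env.read_camera("top");b=env.read_camera("scene")
cv2.imwrite("pics/top1.png",a);cv2.imwrite("pics/scene1.png",b)
for n in("top","scene"):
  c=env.get_calibration(n);print(n,{k:np.round(v,3).tolist() for k,v in c.items()})
E
```

```text
{'t': 0.0, 'joints': [-1.455, 0.492, 1.559, 0.0, 1.092, -0.106], 'qvel': [-0.001, 0.0, -0.001, -0.002, -0.001, 0.001], 'tau': [0.003, -61.263, -25.818, 0.069, 0.048, -0.0], 'eef_pos': [137.483, -609.401, 184.177], 'tcp_rot': [-3.14, -0.0, 0.222], 'ft_force': [1.332, 0.069, -1.166], 'moment': [-0.011, 0.016, -0.008], 'grip_force': 0.0, 'opening': 1.0}
top {'K': [[473.256, 0.0, 320.062], [0.0, 473.256, 247.537], [0.0, 0.0, 1.0]], 'extrinsics': [[0.023, -1.0, 0.009, 1.066], [0.995, 0.024, 0.092, -639.704], [-0.092, 0.007, 0.996, -1193.071], [0.0, 0.0, 0.0, 1.0]]}
scene {'K': [[616.716, 0.0, 315.202], [0.0, 616.716, 235.429], [0.0, 0.0, 1.0]], 'extrinsics': [[0.888, 0.459, -0.018, -577.697], [-0.32, 0.648, 0.691, 137.431], [0.329, -0.608, 0.722, -1506.743], [0.0, 0.0, 0.0, 1.0]]}
```

View pics/top1.png

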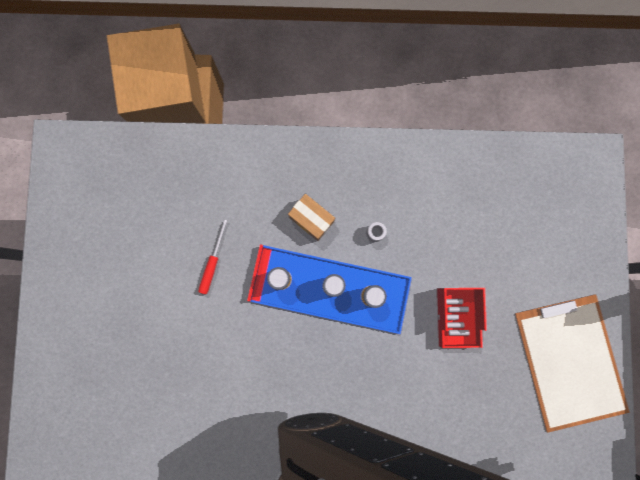

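View pics/scene1.png

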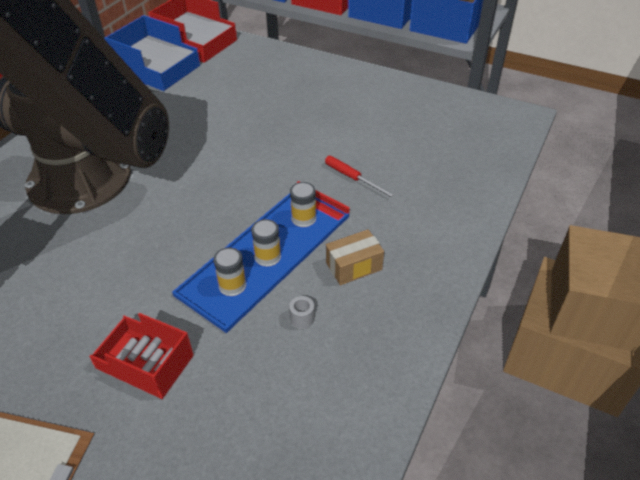

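The top view shows the three lids at about (279,279), (334,286) and (374,297). The red end is on the left at about (257,275), with the driver at left, carton (312,217), sleeve (377,232) and bin (462,318).

```bash
cat > h.py <<'E'
from cell import env
import cv2,numpy as np
from scipy.spatial.transform import Rotation as R
def ray(cal,uv,z):
    E=cal["extrinsics"];K=cal["K"]
    d=np.linalg.inv(K)@np.array([uv[0],uv[1],1.]);d=d*[1,-1,-1]
    Rm=E[:3,:3];o=-Rm.T@E[:3,3];w=Rm.T@d
    return o+w*(z-o[2])/w[2]
def totool(p):
    s=env.state();return R.from_euler("xyz",s["tcp_rot"]).inv().apply(np.array(p)-s["eef_pos"])
E
python3 - <<'E'
from h import *
c=env.get_calibration("top")
for n,uv,z in[("t1",(279,279),90),("t2",(334,286),90),("t3",(374,297),90),("c1",(262,247),30),("c2",(410,278),14),("c3",(400,332),14),("c4",(250,300),30),("carton",(312,217),60),("sleeve",(377,232),45)]:
    p=ray(c,uv,z);print(n,p.round(0),totool([p[0],p[1],150]).round(0))
c=env.get_calibration("scene")
for uv in[(303,189),(265,229),(229,258)]:print("scene",ray(c,uv,90).round(0))
E
```

```text
t1 [554. 115.  90.] [ 566. -615.   35.]
t2 [541. -20.  90.] [ 523. -487.   35.]
t3 [ 516. -117.   90.] [ 478. -397.   35.]
c1 [637. 166.  30.] [ 658. -646.   35.]
c2 [ 567. -220.   14.] [ 505. -285.   35.]
c3 [ 427. -195.   14.] [ 374. -341.   35.]
c4 [501. 192.  30.] [ 531. -702.   35.]
carton [714.  39.  60.] [ 705. -505.   35.]
sleeve [ 682. -129.   45.] [ 636. -349.   35.]
scene [559. 123.  90.]
scene [547. -18.  90.]
scene [ 524. -117.   90.]
```

Request:
step_arm:
  plan:
    - [[41,-27,0,-7,1],[82,-54,0,-14,1],[123,-82,0,-21,1],[164,-110,0,-28,1],[200,-135,0,-35,1],[234,-156,0,-42,1],[267,-178,0,-49,1],[300,-200,0,-56,1]]

```text
t: 0.77
eef_pos: [368.3, -366.5, 184.7]
tcp_rot: [-3.141, -0.0, 1.205]
ft_force: [0.4, -1.1, -0.0]
opening: 0.996
grip_force: 0.0
```

Run:
```python
from h import *
s=env.state();print(s["eef_pos"],s["tcp_rot"],s["joints"],totool([555,119,185]),totool([545,-19,185]))
```

```text
[ 368.29627638 -366.54221451  184.66506762] [-3.14146585e+00 -1.90408670e-05  1.20497866e+00] [-9.10150438e-01  3.41949262e-01  1.81449936e+00 -5.92436168e-05
  9.85262364e-01 -5.44300031e-01] [ 5.20201006e+02  6.65042449e-01 -3.25111634e-01] [ 3.87755118e+02  4.06911166e+01 -3.32708866e-01]
```

Request:
step_arm:
  plan:
    - [[41,2,0,-5,1],[82,5,0,-10,1],[123,10,0,-10,1],[164,15,0,-10,1],[205,20,0,-10,1],[246,22,0,-10,1],[287,25,0,-10,1],[310,25,0,-10,1]]

```text
t: 1.43
eef_pos: [504.2, -85.3, 184.6]
tcp_rot: [3.142, -0.0, 1.375]
ft_force: [0.4, -0.0, -0.1]
opening: 0.998
grip_force: 0.0
```

Request:
step_arm:
  plan:
    - [[41,0,0,0,1],[70,0,0,0,1],[70,0,0,0,1],[70,0,0,0,1],[70,0,0,0,1]]

```text
t: 1.85
eef_pos: [516.7, -20.1, 184.5]
tcp_rot: [-3.141, 0.0, 1.374]
ft_force: [0.3, 0.2, 0.2]
opening: 0.998
grip_force: 0.0
```

Run:
```python
from h import *
s=env.state();print(s["eef_pos"],s["tcp_rot"]);c=env.get_calibration("wrist")
cv2.imwrite("pics/w1.png",env.read_camera("wrist"));np.savez("w1.npz",**c);print(totool([555,119,185]))
for p in[(555,119,90),(545,-19,90),(520,-117,90)]:
  q=c["extrinsics"][:3]@np.array([*p,1]);q=c["K"]@(q*[1,-1,-1]);print(q[:2]/q[2])
```

```text
[516.73039255 -20.09017879 184.52092437] [-3.14118171e+00  2.78957013e-04  1.37423323e+00]
[144.35492828  10.11174928  -0.43075267]
[328.60519378  32.38935688]
[348.74950271 222.27637073]
[340.05181387 337.43175552]
```

View pics/w1.png

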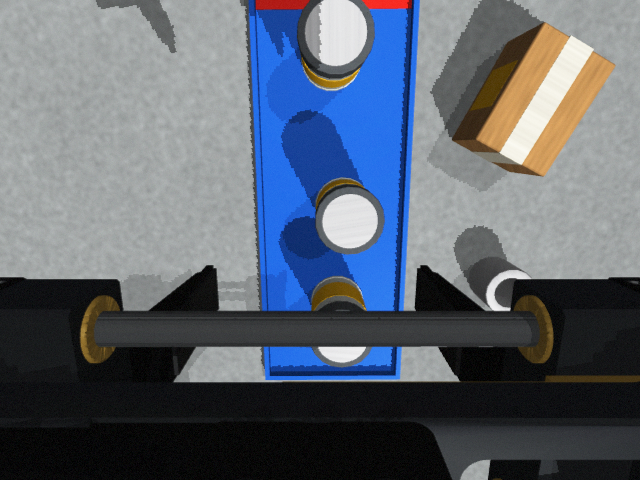

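The wrist view shows the lids at (337,31), (350,215) and (341,~332), with the tray nearly aligned with the tool. The carton and sleeve lie to the right.

Run:
```python
from h import *
c=dict(np.load("w1.npz"))
for uv in[(337,31),(350,215),(341,331)]:
  p=ray(c,uv,90);print(p.round(1),totool(p).round(1))
for uv,z in[((413,30),14),((398,375),14),((254,30),14),((268,375),14)]:
  p=ray(c,uv,z);print(p.round(1),totool(p).round(1))
```

```text
[561.  118.7  90. ] [145.3  16.1  94.6]
[547.  -13.4  90. ] [13.  28.3 94.6]
[ 521.9 -111.2   90. ] [-87.8  22.9  94.6]
[635.3 125.4  14. ] [166.4  87.6 170.5]
[ 572.  -216.6   14. ] [-181.3   92.7  170.6]
[496.3 153.   14. ] [166.2 -54.  170.6]
[ 430.3 -188.4   14. ] [-181.4  -51.8  170.7]
```

Request:
step_arm:
  plan:
    - [[41,5,0,0,1],[82,10,0,0,1],[120,14,0,0,1],[145,16,0,0,1],[145,16,0,0,1],[145,16,30,0,1],[145,16,50,0,1],[145,16,50,0,1]]

```text
t: 2.57
eef_pos: [559.2, 117.5, 131.3]
tcp_rot: [-3.136, 0.002, 1.372]
ft_force: [-0.3, 1.1, -0.5]
opening: 1.001
grip_force: 0.0
```

Request:
step_arm:
  plan:
    - [[0,0,30,0,1],[0,0,60,0,1],[0,0,80,0,1],[0,0,93,0,1],[0,0,93,0,1],[0,0,93,0,1]]

```text
t: 3.07
eef_pos: [561.4, 118.2, 42.4]
tcp_rot: [-3.142, 0.0, 1.372]
ft_force: [0.8, 0.2, -0.5]
opening: 0.999
grip_force: 0.0
```

Run:
```python
from h import *
s=env.state();print(s["eef_pos"],s["tcp_rot"],s["ft_force"],totool([561,118.7,41]))
cv2.imwrite("pics/w2.png",env.read_camera("wrist"))
```

```text
[561.42333092 118.19732264  42.37795688] [-3.14150644e+00  1.80293455e-04  1.37246680e+00] [ 0.81554958  0.24971307 -0.48877919] [ 0.40966216 -0.51395706  1.37792736]
```

View pics/w2.png

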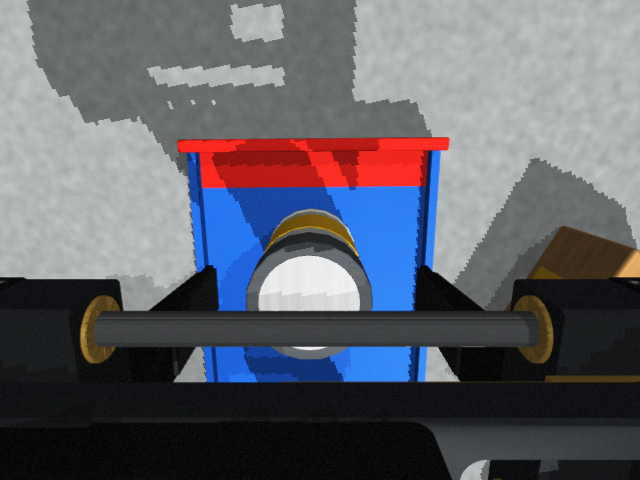

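The tin's lid is centred at about (309,296) between the fingers, which are at 217 and 417, with clear gaps. Now I close.

Request:
step_arm:
  plan:
    - [[0,0,0,0,-1],[0,0,0,0,-1],[0,0,0,0,-1],[0,0,0,0,-1],[0,0,0,0,-1],[0,0,0,0,-1],[0,0,0,0,-1],[0,0,0,0,-1]]

```text
t: 3.78
eef_pos: [560.6, 119.2, 41.7]
tcp_rot: [-3.141, 0.0, 1.374]
ft_force: [-1.8, 0.2, 3.0]
opening: 0.584
grip_force: 30.0
```

Run:
```python
from h import *
c=env.get_calibration("wrist");s=env.state();print(s["opening"],s["grip_force"],s["ft_force"],s["eef_pos"])
p=ray(c,(309,296),90);print(totool(p))
```

```text
0.5840499574584656 29.952374696731567 [-1.77710259  0.18891853  3.0364018 ] [560.61958783 119.24056156  41.71149107]
[  3.25218162  -1.57146967 -48.28823284]
```

Request:
step_arm:
  plan:
    - [[0,0,-8,0,-1],[0,0,-18,0,-1],[0,0,-28,0,-1],[0,0,-36,0,-1],[0,0,-40,0,-1],[0,0,-40,0,-1],[0,0,-40,0,-1],[0,0,-40,0,-1]]

```text
t: 4.45
eef_pos: [560.8, 119.1, 81.4]
tcp_rot: [-3.141, 0.0, 1.374]
ft_force: [-0.1, -1.4, -2.4]
opening: 0.584
grip_force: 29.9
```

Request:
step_arm:
  plan:
    - [[0,0,0,0,-1],[0,0,0,0,-1],[0,0,0,0,-1],[0,0,0,0,-1],[0,0,0,0,-1],[0,0,0,0,-1]]

```text
t: 4.95
eef_pos: [561.0, 119.2, 81.6]
tcp_rot: [-3.141, 0.0, 1.374]
ft_force: [-0.0, -0.5, -1.8]
opening: 0.583
grip_force: 29.9
```

Run:
```python
from h import *
f=[]
for i in range(3):
  env.read_camera("wrist");s=env.state();f.append(s["ft_force"])
print(np.round(f,2),s["opening"],s["tau"],s["eef_pos"])
```

```text
[[ 0.1  -0.8  -2.85]
 [-0.63 -1.02 -3.04]
 [ 0.23  0.1  -2.57]] 0.5841218540365409 [-1.67835693e-03 -6.01872611e+01 -2.06644607e+01  6.29098224e-02
  1.42682955e-02 -2.72747286e-05] [560.97482434 119.16710016  81.68776198]
```

About 2.6 N, so roughly 0.27 kg: a light one. I set it back.

Request:
step_arm:
  plan:
    - [[0,0,10,0,-1],[0,0,20,0,-1],[0,0,29,0,-1],[0,0,35,0,-1],[0,0,38,0,-1],[0,0,40,0,-1],[0,0,40,0,-1],[0,0,40,0,-1]]

```text
t: 5.77
eef_pos: [560.9, 119.2, 41.8]
tcp_rot: [-3.142, 0.0, 1.374]
ft_force: [-1.2, 0.7, -0.7]
opening: 0.585
grip_force: 29.9
```

Request:
step_arm:
  plan:
    - [[0,0,0,0,-0.2],[0,0,0,0,0.6],[0,0,0,0,1],[0,0,0,0,1],[0,0,0,0,1],[0,0,0,0,1],[0,0,0,0,1],[0,0,0,0,1]]

```text
t: 6.43
eef_pos: [561.1, 119.1, 41.7]
tcp_rot: [3.141, 0.0, 1.374]
ft_force: [0.1, 1.3, 0.3]
opening: 0.982
grip_force: 0.0
```

Request:
step_arm:
  plan:
    - [[0,0,-20,0,1],[0,0,-50,0,1],[0,0,-90,0,1],[0,0,-115,0,1],[0,0,-140,0,1],[0,0,-140,0,1]]

```text
t: 6.93
eef_pos: [562.8, 119.4, 186.6]
tcp_rot: [3.134, -0.002, 1.374]
ft_force: [0.3, 0.7, 0.5]
opening: 0.999
grip_force: 0.0
```

Run:
```python
from h import *
print(env.state()["eef_pos"],totool([547,-13.4,41]))
```

```text
[562.81824164 119.41377817 186.57162141] [-133.64140644    9.44307617  145.36717718]
```

Request:
step_arm:
  plan:
    - [[-35,3,0,0,1],[-75,7,0,0,1],[-110,10,0,0,1],[-132,12,0,0,1],[-132,12,0,0,1],[-132,12,0,0,1],[-132,12,30,0,1],[-132,12,50,0,1]]

```text
t: 7.6
eef_pos: [546.9, -11.7, 130.7]
tcp_rot: [3.141, -0.0, 1.374]
ft_force: [0.7, 0.4, -1.0]
opening: 1.0
grip_force: 0.0
```

Run:
```python
from h import *
print(env.state()["eef_pos"]);cv2.imwrite("pics/w3.png",env.read_camera("wrist"))
c=env.get_calibration("wrist")
for p in[(547,-13.4,90)]:
  q=c["extrinsics"][:3]@np.array([*p,1]);q=c["K"]@(q*[1,-1,-1]);print(q[:2]/q[2])
```

```text
[546.92622708 -11.67414147 130.68790348]
[317.54963629 252.16820829]
```

View pics/w3.png

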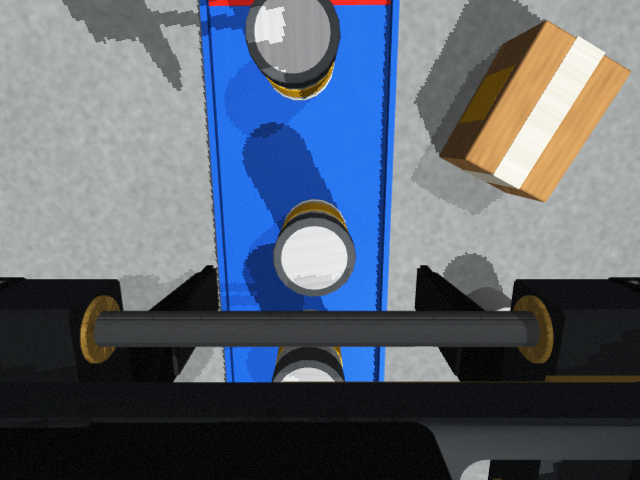

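Tin 1 stands upright at (293,30), back in its place. The tin 2 lid is at (314,255), close to the prediction of (317,252). I descend and grip.

Request:
step_arm:
  plan:
    - [[-1,-1,30,0,1],[-1,-1,60,0,1],[-1,-1,80,0,1],[-1,-1,90,0,1],[-1,-1,90,0,1],[-1,-1,90,0,1]]

```text
t: 8.15
eef_pos: [546.1, -12.9, 42.2]
tcp_rot: [-3.142, 0.0, 1.374]
ft_force: [-0.4, -0.3, 0.5]
opening: 1.002
grip_force: 0.0
```

Request:
step_arm:
  plan:
    - [[0,0,0,0,-1],[0,0,0,0,-1],[0,0,0,0,-1],[0,0,0,0,-1],[0,0,0,0,-1],[0,0,0,0,-1],[0,0,0,0,-1],[0,0,0,0,-1]]

```text
t: 8.82
eef_pos: [545.6, -13.4, 41.8]
tcp_rot: [-3.141, 0.0, 1.374]
ft_force: [-1.7, -0.5, 3.1]
opening: 0.583
grip_force: 30.0
```

Request:
step_arm:
  plan:
    - [[0,0,-8,0,-1],[0,0,-18,0,-1],[0,0,-28,0,-1],[0,0,-36,0,-1],[0,0,-40,0,-1],[0,0,-40,0,-1],[0,0,-40,0,-1],[0,0,-40,0,-1]]

```text
t: 9.48
eef_pos: [545.5, -13.4, 81.5]
tcp_rot: [-3.141, 0.0, 1.374]
ft_force: [-0.4, -0.0, -3.9]
opening: 0.58
grip_force: 30.0
```

Run:
```python
from h import *
f=[]
for i in range(5):
  env.read_camera("wrist");s=env.state();f.append(s["ft_force"])
print(np.round(f,2),s["opening"],s["tau"],s["eef_pos"])
```

```text
[[ 0.4   0.7  -3.42]
 [ 0.14  0.39 -2.85]
 [-0.19 -0.13 -4.17]
 [ 0.36 -0.04 -3.39]
 [-0.27 -0.57 -3.25]] 0.5853700699779556 [ 3.56346311e-03 -5.78748572e+01 -2.00224042e+01  4.70577786e-02
  3.58715106e-02 -1.45907570e-04] [545.61735448 -13.40377495  81.39536974]
```

Around 3.4 N, so about 0.35 kg: also light. I set it back.

Request:
step_arm:
  plan:
    - [[0,0,10,0,-1],[0,0,20,0,-1],[0,0,29,0,-1],[0,0,35,0,-1],[0,0,38,0,-1],[0,0,40,0,-1],[0,0,40,0,-1],[0,0,40,0,-1]]

```text
t: 10.4
eef_pos: [545.2, -13.3, 41.9]
tcp_rot: [-3.141, 0.0, 1.374]
ft_force: [-3.0, 0.2, 2.4]
opening: 0.582
grip_force: 30.0
```

Request:
step_arm:
  plan:
    - [[0,0,0,0,-0.2],[0,0,0,0,0.6],[0,0,0,0,1],[0,0,0,0,1],[0,0,0,0,1],[0,0,0,0,1],[0,0,0,0,1],[0,0,0,0,1]]

```text
t: 11.07
eef_pos: [545.8, -13.4, 41.7]
tcp_rot: [3.141, 0.0, 1.374]
ft_force: [0.2, -0.2, -0.6]
opening: 0.982
grip_force: 0.0
```

Request:
step_arm:
  plan:
    - [[0,0,-20,0,1],[0,0,-50,0,1],[0,0,-90,0,1],[0,0,-115,0,1],[0,0,-140,0,1],[0,0,-140,0,1],[0,0,-140,0,1],[0,0,-140,0,1]]

```text
t: 11.73
eef_pos: [545.3, -13.3, 181.1]
tcp_rot: [-3.141, 0.0, 1.374]
ft_force: [1.1, 0.6, -0.5]
opening: 1.001
grip_force: 0.0
```

Run:
```python
from h import *
c=env.get_calibration("wrist")
print(env.state()["eef_pos"],totool([521.9,-111.2,41]))
```

```text
[545.34592986 -13.32695358 181.09442697] [-100.55313916   -3.7321777   140.10863772]
```

Request:
step_arm:
  plan:
    - [[-35,-1,0,0,1],[-70,-3,0,0,1],[-102,-4,0,0,1],[-102,-4,0,0,1],[-102,-4,0,0,1],[-102,-4,30,0,1],[-102,-4,50,0,1],[-102,-4,50,0,1]]

```text
t: 12.4
eef_pos: [520.0, -111.1, 127.8]
tcp_rot: [-3.135, -0.001, 1.374]
ft_force: [0.5, 0.6, 0.7]
opening: 1.0
grip_force: 0.0
```

Run:
```python
from h import *
print(env.state()["eef_pos"]);cv2.imwrite("pics/w4.png",env.read_camera("wrist"))
```

```text
[ 519.99955478 -111.09032454  127.83864856]
```

View pics/w4.png

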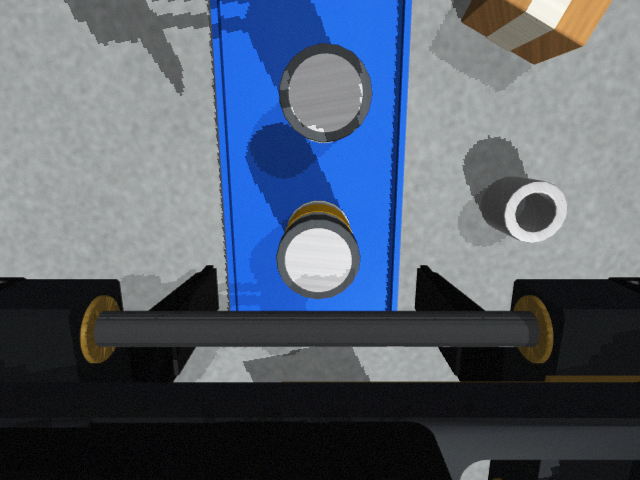

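Tin 2 stands upright at (325,92). The tin 3 lid is at (318,257), centred just as tin 2 was. I descend, grip and lift it.

Request:
step_arm:
  plan:
    - [[-1,0,30,0,1],[-1,0,60,0,1],[-1,0,80,0,1],[-1,0,90,0,1],[-1,0,90,0,1],[-1,0,90,0,1]]

```text
t: 12.95
eef_pos: [522.3, -113.5, 42.6]
tcp_rot: [3.141, 0.0, 1.374]
ft_force: [0.4, -0.0, 0.0]
opening: 1.004
grip_force: 0.0
```

Request:
step_arm:
  plan:
    - [[0,0,0,0,-1],[0,0,0,0,-1],[0,0,0,0,-1],[0,0,0,0,-1],[0,0,0,0,-1],[0,0,0,0,-1],[0,0,0,0,-1],[0,0,0,0,-1]]

```text
t: 13.62
eef_pos: [521.2, -113.5, 41.8]
tcp_rot: [-3.141, 0.0, 1.374]
ft_force: [-3.6, 0.1, 4.5]
opening: 0.586
grip_force: 30.0
```

Request:
step_arm:
  plan:
    - [[0,0,-8,0,-1],[0,0,-18,0,-1],[0,0,-28,0,-1],[0,0,-36,0,-1],[0,0,-40,0,-1],[0,0,-40,0,-1],[0,0,-40,0,-1],[0,0,-40,0,-1]]

```text
t: 14.28
eef_pos: [521.4, -113.5, 81.4]
tcp_rot: [-3.141, 0.0, 1.374]
ft_force: [0.2, 0.5, -7.5]
opening: 0.58
grip_force: 30.0
```

Run:
```python
from h import *
f=[]
for i in range(5):
  env.read_camera("wrist");s=env.state();f.append(s["ft_force"])
print(np.round(f,2),s["opening"],s["eef_pos"],s["grip_force"])
```

```text
[[ 0.23  0.45 -7.39]
 [-0.07 -0.17 -7.32]
 [-0.22 -0.04 -6.61]
 [ 0.45  0.78 -7.01]
 [-1.23 -0.13 -6.79]] 0.5788054088319606 [ 521.50339629 -113.59733553   81.39235333] 29.96943712234497
```

About 7 N, so roughly 0.72 kg: this is the full one. I raise it so its underside is about 130 mm up.

Request:
step_arm:
  plan:
    - [[0,0,-10,0,-1],[0,0,-25,0,-1],[0,0,-40,0,-1],[0,0,-55,0,-1],[0,0,-70,0,-1],[0,0,-80,0,-1],[0,0,-85,0,-1],[0,0,-85,0,-1]]

```text
t: 15.2
eef_pos: [522.0, -113.7, 167.8]
tcp_rot: [3.14, 0.0, 1.374]
ft_force: [0.1, 0.4, -7.4]
opening: 0.582
grip_force: 30.0
```

Request:
step_arm:
  plan:
    - [[0,0,0,0,-1],[0,0,0,0,-1],[0,0,0,0,-1],[0,0,0,0,-1],[0,0,0,0,-1],[0,0,0,0,-1],[0,0,0,0,-1],[0,0,0,0,-1]]

```text
t: 15.87
eef_pos: [521.6, -113.6, 166.7]
tcp_rot: [-3.142, 0.0, 1.374]
ft_force: [-0.4, -0.2, -7.9]
opening: 0.583
grip_force: 30.0
```

Run:
```python
from h import *
s=env.state();print(s["eef_pos"],s["ft_force"],s["opening"],s["grip_force"]);cv2.imwrite("pics/s2.png",env.read_camera("scene"))
```

```text
[ 521.63132974 -113.61531024  166.6565281 ] [-0.37330893 -0.24544494 -7.88069038] 0.5826031600780109 29.969575703144073
```

View pics/s2.png

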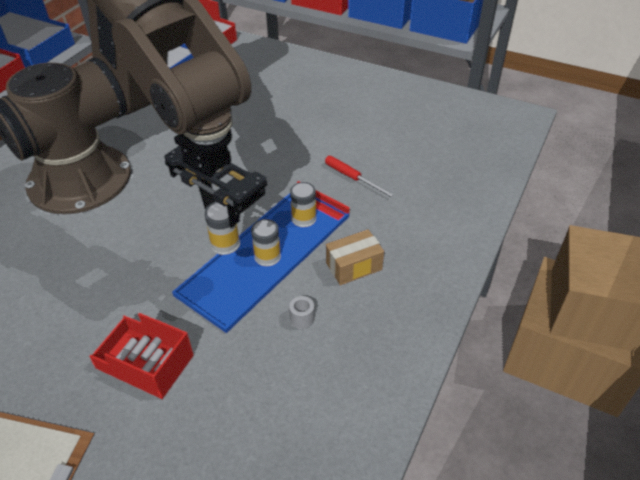

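The tin is held upright in the gripper at (223,230). The other two stand upright at (265,243) and (303,205), and everything else is where it was.

```bash
python3 -c "
from cell import env
print(env.job_done())"
```

```text
the job is handed in; nothing more can be done
None
```

I hefted the three tins in order from the red end at about 0.27, 0.35 and 0.72 kg, stood the two lighter ones back upright in the tray, and handed the job in holding the heaviest upright with its underside about 13 cm above the bench.

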